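# Knock the release pin down and lift the lens cell out of its fixture

## Robot

A 7-joint arm with a two-finger parallel gripper is mounted at the origin on the work surface. World frame = base frame: x ahead of the robot, y to its left, z up, the work surface at z = 0. Lengths are in m, angles in rad, forces in N, time in s.
With the tool pointing down it reaches from about 0.425 to 0.925 m from the base axis. Payload 6.8 kg.
Tool frame: the origin (TCP) lies at the very end of the fingers, on their centre line; the grasp point (between the pads) lies 19 mm behind it; y points along the fingers, z is the direction in which the jaws open and shut, and the axes are right-handed (so a half turn about y gives the same grasp; the last joint's range is limited). The gripper opens to 85 mm and grips with 20 to 120 N. Pads are 22 mm wide; open, the fingers measure 114 mm over their backs; the gripper's body (76 mm by 85 mm) begins 54 mm behind the grasp point. The pads swing forward as they close: fully open they stand 13 mm farther back than shut.
Start: joints at [-1.416, 0.477, 0.022, 1.555, -0.011, 1.109, -0.083], TCP at [0.175, 0.652, 0.231] pointing down, gripper open.
Joint ranges: [-2.96, 2.96], [-0.34, 2.1], [-1.41, 1.46], [0.24, 2.44], [-1.37, 4.51], [0.17, 1.92], [-2.96, 2.96]. Speed limits (rad/s): [2.39, 2.39, 3.14, 3.14, 3.14, 3.14, 3.14].

## Interface

Orientations are given as a rotation vector (axis times angle).
In Python, from bench import r gives the robot as it stands.
- The arm moves only by the tool drive_tool, never from a script. Its argument "series" is a list of rows, each a list of 7 numbers: the shift along the tool's x, y, z in mm, then the turn, a rotation vector about the tool's x, y, z in degrees, then the finger opening in mm, from 0 to 85.4. In form: [[tx, ty, tz, wx, wy, wz, grip], ...]. A call has 1 to 5 rows; each row is the pose to reach, as a shift and turn from the pose measured when the call began, along the tool's axes at that moment; what a row does not reach only later rows make up. A row lasts 1/10 s, in which the tool goes at most 50 mm and 8.59 degrees, less where a joint would pass 70% of its speed; a pose out of reach is approached as far as the arm can. A call with a gripper value outside its range is refused whole. The fingers move at their own pace and stop on an object; "squeeze" is the grip in N (left out, the last holds). Time passes only in rows, so rows that repeat a pose let the fingers close. It gives the time, the measured TCP pose, the force and the opening at its end, in the units of the state.
- r.get_obs(): the state, without advancing time (a new reading comes with each control period).
- r.grab_frame(name): name is "scene" or "top" or "wrist"; returns a dict with "frame" (400x640x3 uint8, blue, green, red), "intrinsics" (3x3 intrinsics, pixels), "distortion" ([k1, k2, p1, p2, k3] as OpenCV has them; the pictures are not rectified), "rvec" (rotation vector, rad) and "tvec" (3), from world to camera coordinates, as OpenCV has them. Camera axes: x right, y down, z forward; pixel columns grow to the right and rows downward; lengths in m; the calibration is good to about 2 mm. A picture is of the moment at which its call begins. There is no depth.
- r.hand_in(): hands the job in, once; it reports no verdict.
The state is a dict: "clock": time; "joints": joint angles; "qvel": joint speeds; "tau": joint torques, N m; "tcp_pos": TCP position; "orientation": TCP orientation; "contact_force": force on the tool from outside, world axes, zero at the start; "moment": the same for the moment, N m; "grip_width": finger opening in m.
Only numpy, scipy, OpenCV 4.12 (cv2) and the standard library are available. Lean on these libraries where they do the work, as an engineer would, in place of code of your own. Each camera call takes 0.05 s, during which the arm holds its last target.

## Task

The lens cell is locked in its fixture: hold the mallet and knock the red release pin down until it stays down (mallet only: never push the pin with the gripper, and keep the mallet off the lens cell), then stand the mallet back on the blue mat, on its head as it was, and let go of it. Then take the lens cell by its blue bar, lift it straight up about 12 cm clear of its seat and keep it there above the seat, level and still; the job finishes while you are still holding it in the air. Do not tip the cell and leave the other things on the bench where they are.

Things in the scene. Friction and masses are not known exactly. Their poses are not given: they have to be found in the camera images.
- nest: Fixture, fixed to the bench: aluminium base plate 12 mm thick, x -130 to +75, y -75 to +75 mm in its frame; origin on the bench under the axis of the seat ring (outer diameter 120 mm, brass pads on it 47 mm above the bench). On its -x side, facing the robot within about 20 degrees, a blue release block (46 mm in x, 60 mm in y, centre x = -96 mm, top 72 mm above the bench) carries the red pin.
- seat (a point): Centre of the seat, level with its four brass pads, 47 mm above the bench; axes as the fixture's.
- plunger (a joint): Travel of the red release pin in m: 0 = up (locked), 0.012 = fully down (bolt drawn back). It takes about 7 N to push, springs back up if let go before half its travel, and snaps down by itself and stays down beyond that.
- bolt (a joint): Travel of the brass bolt (22 mm wide, 8 mm thick) out of the blue block: at 0 it reaches 10 mm over the cell's flange and locks it; the pin draws it back, to 0.018 m with the pin fully down, when it is clear of the flange.
- pin_top (a point): Centre of the top face of the red pin (diameter 18 mm), which stands 14 mm proud of the blue block when up and 2 mm when down: 86 or 74 mm above the bench; in the fixture's frame at x = -96 mm, y = 0.
- lens_cell: Lens cell, about 0.5 kg: steel flange of diameter 110 mm, 8 mm thick, resting on the seat; black snout of diameter 76 mm going 26 mm down into the ring (about 3 mm play); black barrel of diameter 76 mm with a glass on top (39 mm above the flange's underside); over it a blue carrying bar on two posts. Origin on its axis at the flange's underside, z up; the bar runs along its y.
- bar (a point): Centre of the blue carrying bar, 73 mm above the flange's underside (120 mm above the bench when seated), over the cell's middle. The bar is 14 mm thick (x), 100 mm long (y), 18 mm high; under it are 25 mm of free space down to the glass.
- mallet: Mallet, about 0.32 kg, standing on one face of its head: head a dark steel drum with white faces, diameter 45 mm (faces 42), 72 mm tall; pale wood handle 20 mm wide, 24 mm high, level along the mallet's -x to 122 mm from the head's axis. Origin at the centre of the head's lower face, z up. At the start the handle points to the robot's side (world -x) within 40 degrees.
- mallet_grip (a point): Point on the middle of the handle's section, 47 mm from the head's axis (near the balance point), 36 mm above the head's lower face; axes as the mallet's.
- mat: Blue mat, 200 mm (x) by 140 mm (y), 3 mm thick, fixed on the bench; origin at the centre of its underside.
- screwdriver: Bystander: screwdriver with green handle, 170 mm long, lying.
- meter: Bystander: grey hand-held meter, 150 x 80 x 34 mm, lying.
- jar: Bystander: amber glass jar with white cap, diameter 54 mm, 70 mm high.
- spacer: Bystander: aluminium spacer ring, diameter 76 mm, 14 mm high.
- lens_cap: Bystander: black lens cap, diameter 68 mm, 12 mm high.
- screw_tray: Bystander: orange tray with three compartments, 90 x 120 x 25 mm.
Mind the look-alikes: they are no part of the job. Leave any yellow look-alike of the mallet alone. Of the things that look like the lens_cell, the smaller one is meant.

How it is judged:
By the outcome, as a careful person would: the job done as asked, in the order asked, and still so for the second after the job is handed in, while the arm keeps its last pose, push and grip.
It also fails if it takes over 61 s, if anything falls off the work surface, if the arm or the gripper's body presses on something with over 40 N, if the wrist force passes 120 N, or if a joint passes its speed limit or range.

## Working session

There is one attempt and no reset: what is moved stays moved. The work goes in short steps, Python scripts to look and compute and a tool call to move; the robot and the scene stay as the last step left them, time stands still between calls to the robot, and variables do not carry over. Pictures are saved under pics/ and viewed, and the job is handed in when it is done.

Besides the shell and the picture viewer there is one more tool, called after "Call:" by a JSON object that holds its "method" and its "body", one argument or row to a line. drive_tool: Moves the arm, as the interface text tells. Its arguments: {"type":"object","properties":{"series":{"type":"array","items":{"type":"array","items":{"type":"number"}}},"squeeze":{"type":"number"}},"required":["series"]}

```bash
ls; mkdir -p pics; python3 - <<'E'
from bench import r
import cv2,pickle
o=r.get_obs()
for k,v in o.items(): print(k,v)
for n in ["scene","top","wrist"]:
    f=r.grab_frame(n); cv2.imwrite(f"pics/{n}0.png",f["frame"]); pickle.dump(f,open(f"pics/{n}0.pkl","wb"))
    print(n,f["intrinsics"],f["distortion"],f["rvec"],f["tvec"])
E
```

```text
pics
clock 0.0
joints [-1.41610836  0.47781661  0.02233968  1.55646124 -0.0114883   1.10927406
 -0.08308483]
qvel [ 0.00137017 -0.00147911  0.00090084  0.00221591 -0.00126524 -0.00128263
 -0.00174776]
tau [-1.51179916e-04 -5.96462345e+01  1.60774235e+00 -2.81192529e+01
  1.25378167e-02  9.33478499e-03 -3.80357719e-06]
tcp_pos [0.17521163 0.65125204 0.2303105 ]
orientation [-1.56276864  0.20637811 -0.20623125]
contact_force [0.33340974 0.01524278 0.42751724]
moment [ 0.04316762  0.0035243  -0.01371108]
grip_width 0.08498845939331016
scene [[473.12267028   0.         318.7886082 ]
 [  0.         473.12267028 196.81331914]
 [  0.           0.           1.        ]] [-0.09595798  0.          0.          0.          0.        ] [ 2.52715265  0.7160304  -0.20731015] [-0.38574265 -0.17264477  1.57452036]
top [[452.45332397   0.         317.90327084]
 [  0.         452.45332397 200.06619872]
 [  0.           0.           1.        ]] [0.01702394 0.         0.         0.         0.        ] [ 2.15869949 -2.17207373  0.11839382] [-0.0198311   0.46862559  1.33737079]
wrist [[354.73105066   0.         323.90649062]
 [  0.         354.73105066 196.70491994]
 [  0.           0.           1.        ]] [-0.01519445  0.          0.          0.          0.        ] [-2.30819355 -1.77105169 -0.24740853] [-0.67492753 -0.03514976  0.37806323]
```

View pics/scene0.png

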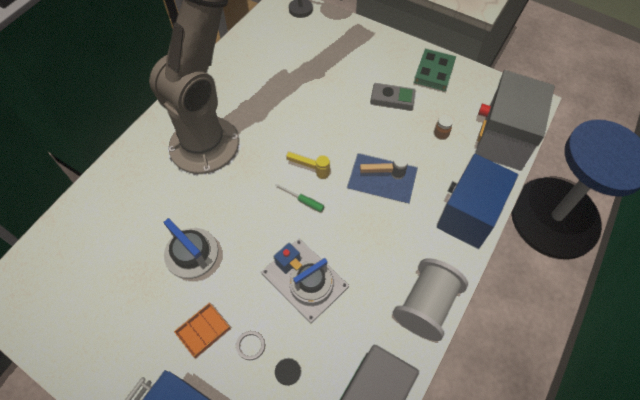

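View pics/top0.png

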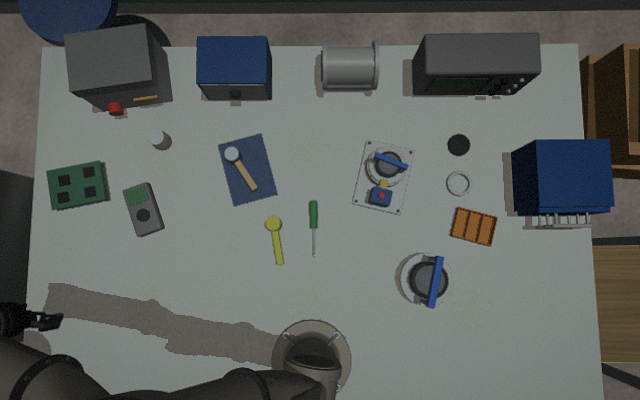

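View pics/wrist0.png

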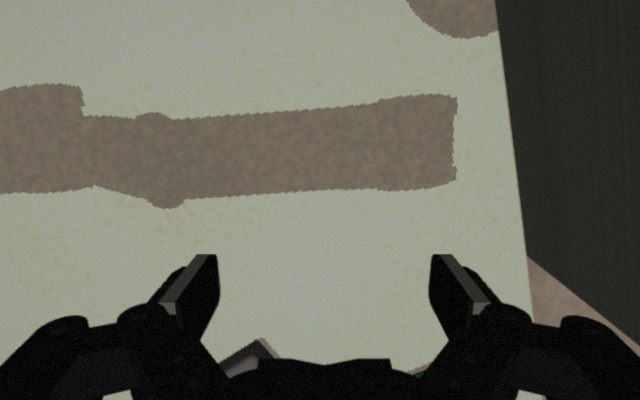

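The top view shows the mallet on the mat, with its head at about (233,155) and its handle end at (256,190). It also shows the fixture at (385,178), with the red pin at (381,196) and the cell's bar at (390,161). The larger cell at (428,280) and the yellow mallet at (275,240) are the decoys.

```bash
cat > h.py <<'E'
import numpy as np,cv2,pickle
from scipy.spatial.transform import Rotation as R
def load(n): return pickle.load(open(f"pics/{n}.pkl","rb"))
def grab(n,tag):
    from bench import r
    f=r.grab_frame(n); pickle.dump(f,open(f"pics/{n}{tag}.pkl","wb")); cv2.imwrite(f"pics/{n}{tag}.png",f["frame"]); return f
def ray(f,uv):
    p=cv2.undistortPoints(np.array([[uv]],float),f["intrinsics"],f["distortion"])[0,0]
    M=cv2.Rodrigues(np.array(f["rvec"]))[0]; t=np.array(f["tvec"]).ravel()
    d=M.T@np.array([p[0],p[1],1]); return -M.T@t, d/np.linalg.norm(d)
def onz(f,uv,z):
    c,d=ray(f,uv); return c+d*(z-c[2])/d[2]
def tri(f1,u1,f2,u2):
    A=[];b=[];rs=[]
    for f,u in((f1,u1),(f2,u2)):
        c,d=ray(f,u);P=np.eye(3)-np.outer(d,d);A.append(P);b.append(P@c);rs.append((P,c))
    X=np.linalg.solve(A[0]+A[1],b[0]+b[1]); return X,[np.linalg.norm(P@(X-c)) for P,c in rs]
def proj(f,X): return cv2.projectPoints(np.array([X],float),np.array(f["rvec"]),np.array(f["tvec"]),f["intrinsics"],f["distortion"])[0][0,0]
def mask(f,kind,roi):
    h=cv2.cvtColor(f["frame"],cv2.COLOR_BGR2HSV); H,S,V=[h[...,i].astype(int) for i in range(3)]
    m={"red":((H<8)|(H>172))&(S>130)&(V>60),"blue":(H>100)&(H<130)&(S>130)&(V>50),"wood":(H>8)&(H<25)&(S>60)&(S<190)&(V>90),
       "white":(S<40)&(V>150),"brass":(H>15)&(H<30)&(S>120)&(V>70)}[kind]
    x0,y0,x1,y1=roi; o=np.zeros(m.shape,np.uint8); o[y0:y1,x0:x1]=m[y0:y1,x0:x1]*255
    n,l,s,c=cv2.connectedComponentsWithStats(o)
    out=sorted([(int(s[i,4]),tuple(np.round(c[i],1)),s[i,:4].tolist(),i) for i in range(1,n) if s[i,4]>4],reverse=True)
    return out,l
E
python3 - <<'E'
from h import *
t=load("top0");s=load("scene0")
cv2.imwrite("pics/crop_t.png",np.hstack([cv2.resize(t["frame"][120:220,200:290],None,fx=4,fy=4,interpolation=2),cv2.resize(t["frame"][130:230,340:430],None,fx=4,fy=4,interpolation=2)]))
cv2.imwrite("pics/crop_s.png",np.hstack([cv2.resize(s["frame"][140:215,340:430],None,fx=4,fy=4,interpolation=2),cv2.resize(s["frame"][235:310,260:350],None,fx=4,fy=4,interpolation=2)]))
for n,f,k,roi in [("t",t,"red",(365,180,400,215)),("t",t,"blue",(350,140,420,215)),("t",t,"blue",(200,120,290,220)),("t",t,"wood",(200,120,290,220)),("t",t,"white",(220,140,250,170)),("t",t,"brass",(350,140,420,215)),
 ("s",s,"red",(275,240,300,265)),("s",s,"blue",(260,235,350,310)),("s",s,"wood",(340,140,430,215)),("s",s,"brass",(260,235,350,310))]:
    print(n,k,mask(f,k,roi)[0][:4])
E
```

```text
t red [(26, (np.float64(381.5), np.float64(195.0)), [379, 193, 6, 5], 1)]
t blue [(200, (np.float64(380.9), np.float64(195.9)), [370, 187, 22, 18], 2), (164, (np.float64(390.9), np.float64(160.3)), [375, 153, 33, 16], 1)]
t blue []
t wood [(211, (np.float64(245.6), np.float64(174.7)), [235, 160, 22, 30], 1)]
t white []
t brass [(41, (np.float64(383.3), np.float64(183.5)), [380, 180, 7, 8], 1)]
s red [(28, (np.float64(285.8), np.float64(252.2)), [283, 249, 6, 7], 1)]
s blue [(152, (np.float64(309.4), np.float64(270.1)), [294, 259, 32, 23], 1)]
s wood [(261, (np.float64(376.2), np.float64(167.5)), [360, 164, 34, 9], 1)]
s brass [(71, (np.float64(295.5), np.float64(263.7)), [290, 259, 11, 11], 1)]
```

View pics/crop_t.png

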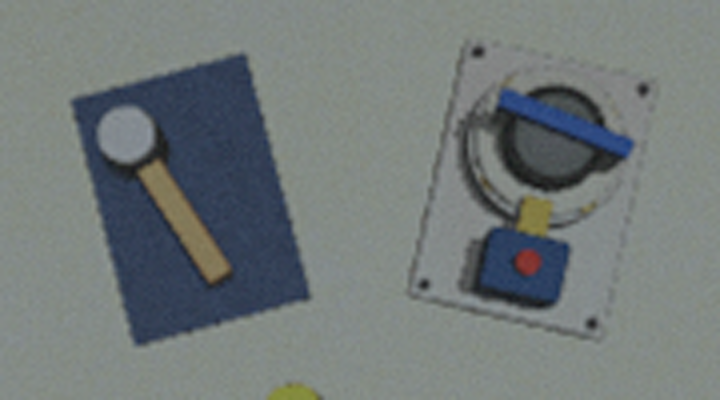

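View pics/crop_s.png

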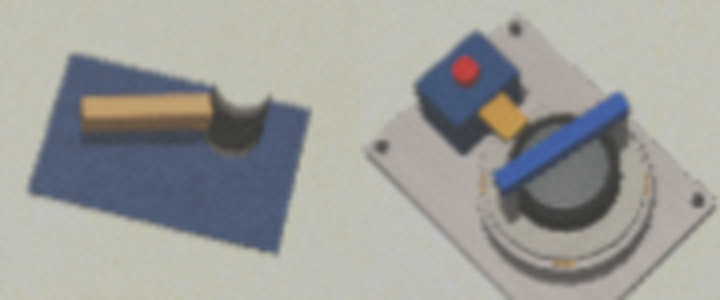

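```bash
python3 - <<'E'
from h import *
t=load("top0");s=load("scene0")
np.set_printoptions(precision=4,suppress=True)
print("pin",onz(t,(381.5,195),.086),onz(s,(285.5,252.2),.085),tri(t,(381.5,195),s,(285.5,252.2)))
print("bar",onz(t,(390.9,160.3),.129),onz(s,(309.4,270.1),.125),tri(t,(390.9,160.3),s,(309.4,270.1)))
def axis(f,k,roi,z):
    o,l=mask(f,k,roi); ys,xs=np.where(l==o[0][3])
    P=np.array([onz(f,(x,y),z)[:2] for x,y in zip(xs,ys)]); m=P.mean(0); w,V=np.linalg.eigh(np.cov(P.T)); v=V[:,1]
    q=(P-m)@v; w2=(P-m)@V[:,0]; print(k,m,"ang",np.degrees(np.arctan2(v[1],v[0])),q.min(),q.max(),np.ptp(w2)); return m,v
axis(t,"wood",(200,120,290,220),.051)
m,v=axis(t,"blue",(350,140,420,180),.129)
axis(s,"blue",(260,235,350,310),.125)
# mallet head circle top z=.075
g=cv2.cvtColor(t["frame"],cv2.COLOR_BGR2HSV)[140:168,218:248]
m=((g[...,1]<70)&(g[...,2]>110)).astype(np.uint8); n,l,st,c=cv2.connectedComponentsWithStats(m); i=1+np.argmax(st[1:,4]); print(st[i],c[i]+[218,140]); print("head",onz(t,c[i]+[218,140],.075))
# white drum & plate corners
cs=[(340+479/4-.4-90+0-90+90,130+51/4)]
for a in [(479,51),(642,90),(592,323),(424,284)]:
    print("hole",onz(t,(340+(a[0]-360)/4-.4,130+a[1]/4-.4),.012))
for a in [(72,100),(245,55),(310,298),(137,345)]:
    print("mat",onz(t,(200+a[0]/4-.4,120+a[1]/4-.4),.003))
E
```

```text
pin [ 0.4754 -0.206   0.086 ] [ 0.4761 -0.2062  0.085 ] (array([ 0.4758, -0.2061,  0.0844]), [np.float64(0.0001983231242622702), np.float64(0.00019832312426239248)])
bar [ 0.5682 -0.2283  0.129 ] [ 0.5685 -0.2287  0.125 ] (array([ 0.5688, -0.2289,  0.1258]), [np.float64(7.913061319672714e-05), np.float64(7.913061319704633e-05)])
wood [0.5428 0.1917] ang -146.67143108817538 -0.04997516025964761 0.049801895227512084 0.01927050718153725
blue [ 0.5681 -0.2283] ang 66.96643309996439 -0.04755174593149373 0.04794864835987263 0.014908117303768018
blue [ 0.5686 -0.2285] ang 66.59480333015054 -0.0460498570385518 0.0487625757985227 0.01206307367830638
[  6   7  14  13 147] [230.9048 152.9932]
head [0.6036 0.2317 0.075 ]
hole [ 0.6481 -0.1825  0.012 ]
hole [ 0.6166 -0.3072  0.012 ]
hole [ 0.4371 -0.2643  0.012 ]
hole [ 0.4676 -0.1374  0.012 ]
mat [0.6459 0.2872 0.003 ]
mat [0.6808 0.1535 0.003 ]
mat [0.4901 0.1023 0.003 ]
mat [0.4548 0.2343 0.003 ]
```

```bash
cat >> h.py <<'E'
def plan(pos,jaw_deg,obs=None):
    """shift(mm)/turn(deg) in tool axes to a tool-down pose with jaw (tool z) along yaw jaw_deg or +180"""
    from bench import r
    o=obs or r.get_obs(); Rc=R.from_rotvec(o["orientation"]); 
    for j in (jaw_deg,jaw_deg+180):
        a=np.radians(j); z=np.array([np.cos(a),np.sin(a),0]); y=np.array([0,0,-1.]); x=np.cross(y,z)
        w=(Rc.inv()*R.from_matrix(np.c_[x,y,z])).as_rotvec(degrees=True)
        print("jaw",j,"shift",np.round(Rc.inv().apply(np.array(pos)-o["tcp_pos"])*1e3,1),"turn",np.round(w,1))
def st():
    from bench import r
    o=r.get_obs(); Rc=R.from_rotvec(o["orientation"]).as_matrix()
    print("t",round(float(o["clock"]),2),"tcp",np.round(o["tcp_pos"],4),"jawyaw",round(float(np.degrees(np.arctan2(Rc[1,2],Rc[0,2]))),2),"y",np.round(Rc[:,1],3),"j",np.round(o["joints"],2),"F",np.round(o["contact_force"],1),"M",np.round(o["moment"],2),"g",round(float(o["grip_width"]),4))
    return o
E
python3 - <<'E'
from h import *
st(); plan((.564,.2057,.20),123.3)
E
```

```text
t 0.15 tcp [0.1752 0.6514 0.2306] jawyaw 74.95 y [-0.    -0.001 -1.   ] j [-1.42  0.48  0.02  1.56 -0.01  1.11 -0.08] F [0.2 0.2 0.5] M [-0.   -0.05  0.03] g 0.0854
jaw 123.3 shift [ 491.2   31.1 -329.4] turn [  0.1 -48.4  -0. ]
jaw 303.3 shift [ 491.2   31.1 -329.4] turn [0.000e+00 1.316e+02 1.000e-01]
```

Call:
{"method": "drive_tool", "body": {
  "series": [
    [49,3,-33,0,-8,0,60],
    [98,6,-66,0,-16,0,60],
    [147,9,-99,0,-24,0,60],
    [190,12,-132,0,-30,0,60],
    [235,15,-160,0,-35,0,60]
  ]
}}

```text
clock: 0.65
tcp_pos: [0.3383, 0.4601, 0.2174]
orientation: [-1.555, -0.276, 0.277]
contact_force: [1.8, 0.2, 0.4]
grip_width: 0.0598
```

```bash
python3 - <<'E'
from h import *
st(); plan((.564,.2057,.18),123.3)
E
```

```text
t 0.65 tcp [0.3383 0.4601 0.2174] jawyaw 110.19 y [-0.    -0.002 -1.   ] j [-1.01  0.32 -0.05  1.82  0.02  1.    0.86] F [1.8 0.2 0.4] M [-0.02 -0.02 -0.03] g 0.0598
jaw 123.3 shift [ 124.1   37.8 -316.6] turn [  0.1 -13.1  -0.1]
jaw 303.3 shift [ 124.1   37.8 -316.6] turn [1.000e-01 1.669e+02 1.000e-01]
```

Call:
{"method": "drive_tool", "body": {
  "series": [
    [18,5,-45,0,-6,0,60],
    [36,10,-90,0,-13,0,60],
    [54,16,-137,0,-13,0,60],
    [72,22,-184,0,-13,0,60],
    [90,28,-230,0,-13,0,60]
  ]
}}

```text
clock: 1.15
tcp_pos: [0.5024, 0.2743, 0.1896]
orientation: [-1.524, -0.453, 0.455]
contact_force: [0.5, 0.4, 0.3]
grip_width: 0.0601
```

Call:
{"method": "drive_tool", "body": {
  "series": [
    [0,5,-40,0,0,0,60],
    [0,10,-75,0,0,0,60]
  ]
}}

```text
clock: 1.35
tcp_pos: [0.5447, 0.2086, 0.1793]
orientation: [-1.525, -0.451, 0.453]
contact_force: [0.4, 1.1, -0.6]
grip_width: 0.0601
```

```bash
python3 - <<'E'
from h import *
f=grab("wrist","1")
st(); plan((.564,.2057,.12),123.3)
E
```

```text
t 1.4 tcp [0.5475 0.202  0.1786] jawyaw 122.67 y [ 0.001 -0.006 -1.   ] j [-0.5   0.38  0.05  1.83 -0.02  0.93  1.69] F [ 3.2 -4.   1.2] M [-0.33 -0.15 -0.01] g 0.06
jaw 123.3 shift [16.1 58.5 -5.4] turn [ 0.3 -0.6 -0.2]
jaw 303.3 shift [16.1 58.5 -5.4] turn [  0.3 179.4   0.5]
```

View pics/wrist1.png

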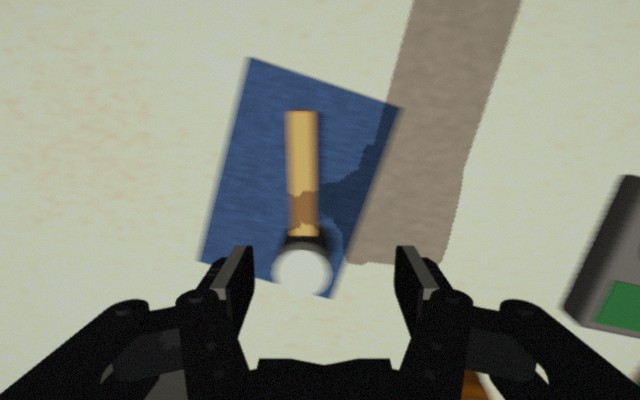

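Call:
{"method": "drive_tool", "body": {
  "series": [
    [8,29,-3,0,-0.6,0,60],
    [16,58,-5,0.3,-0.6,0,60],
    [16,58,-5,0.3,-0.6,0,60]
  ]
}}

```text
clock: 1.7
tcp_pos: [0.5618, 0.2048, 0.1168]
orientation: [-1.525, -0.447, 0.462]
contact_force: [-0.9, 0.6, 0.3]
grip_width: 0.06
```

```bash
python3 - <<'E'
from h import *
f=grab("wrist","2")
st(); plan((.564,.2057,.02),123.3)
o,l=mask(f,"wood",(150,0,500,300)); print(o[:3])
ys,xs=np.where(l==o[0][3]); P=np.array([onz(f,(x,y),.051)[:2] for x,y in zip(xs,ys)]); print(P.mean(0)); r=cv2.minAreaRect((P*1000).astype(np.float32)); print(r)
E
```

```text
t 1.75 tcp [0.5624 0.2056 0.1188] jawyaw 123.26 y [-0.006 -0.004 -1.   ] j [-0.49  0.48  0.04  1.84 -0.02  0.83  1.72] F [-0.4  0.8  0.7] M [0.02 0.03 0.  ] g 0.0599
jaw 123.3 shift [ 2.2 98.8 -0.8] turn [-0.  -0.  -0.4]
jaw 303.3 shift [ 2.2 98.8 -0.8] turn [  0.7 180.   -0. ]
[(5274, (np.float64(321.4), np.float64(173.3)), [305, 94, 34, 164], 1)]
[0.54133968 0.19109815]
((544.2379150390625, 192.9050750732422), (100.23794555664062, 19.82900619506836), 33.18466567993164)
```

View pics/wrist2.png

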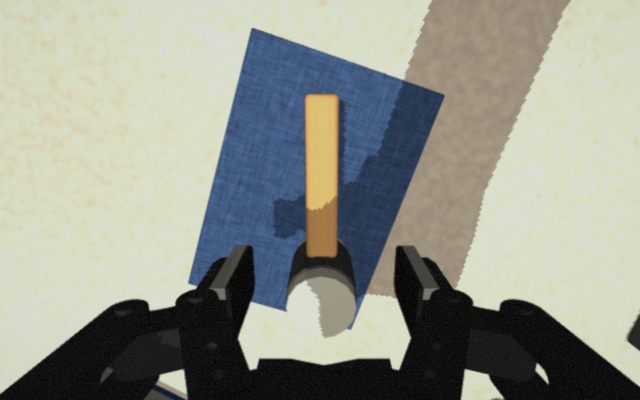

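The wrist view shows the handle running from (321,95) to (321,257), centred between the jaws. I'll descend to the grip point.

Call:
{"method": "drive_tool", "body": {
  "series": [
    [1,30,0,0,0,-0.2,60],
    [3,60,0,0,0,-0.4,60],
    [3,90,0,0,0,-0.4,60],
    [3,99,0,0,0,-0.4,60],
    [3,99,0,0,0,-0.4,60]
  ]
}}

```text
clock: 2.25
tcp_pos: [0.5637, 0.2071, 0.0199]
orientation: [-1.522, -0.454, 0.457]
contact_force: [-0.1, -0.4, -1.2]
grip_width: 0.0597
```

Call:
{"method": "drive_tool", "body": {
  "series": [
    [0,0,0,0,0,0,8],
    [0,0,0,0,0,0,8],
    [0,0,0,0,0,0,8],
    [0,0,0,0,0,0,8],
    [0,0,0,0,0,0,8]
  ],
  "squeeze": 90
}}

```text
clock: 2.75
tcp_pos: [0.5648, 0.2075, 0.0216]
orientation: [-1.522, -0.456, 0.454]
contact_force: [-0.6, -1.2, 6.2]
grip_width: 0.0184
```

```bash
python3 - <<'E'
from h import *
f=grab("wrist","3")
st(); plan((.5648,.2063,.02),123.3)
E
```

```text
t 2.8 tcp [0.5648 0.2075 0.0216] jawyaw 123.28 y [ 0.001  0.001 -1.   ] j [-0.48  0.62  0.03  1.88 -0.03  0.64  1.72] F [-1.1 -0.6  7.2] M [-0.05  0.19  0.07] g 0.0187
jaw 123.3 shift [-0.7  1.6 -1. ] turn [-0.  -0.   0.1]
jaw 303.3 shift [-0.7  1.6 -1. ] turn [-1.0e-01  1.8e+02 -0.0e+00]
```

View pics/wrist3.png

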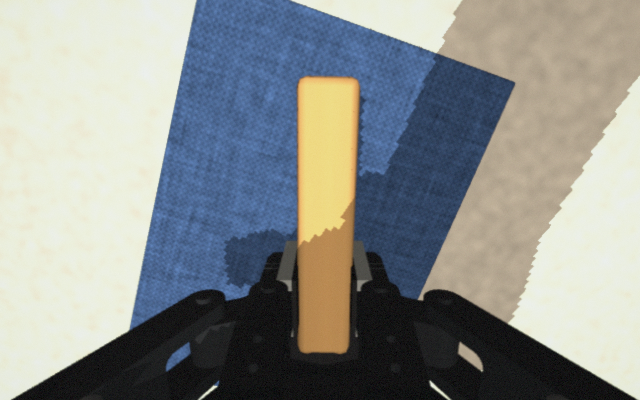

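Call:
{"method": "drive_tool", "body": {
  "series": [
    [0,-10,0,0,0,0,8],
    [0,-30,0,0,0,0,8],
    [0,-60,0,0,0,0,8],
    [0,-95,0,0,0,0,8],
    [0,-130,0,0,0,0,8]
  ]
}}

```text
clock: 3.3
tcp_pos: [0.5641, 0.2071, 0.1533]
orientation: [-1.522, -0.455, 0.455]
contact_force: [0.5, 1.1, -1.5]
grip_width: 0.0186
```

```bash
python3 - <<'E'
from h import *
f=grab("wrist","4"); grab("scene","4"); grab("top","4")
st(); plan((.4306,-.1952,.16),76.4)
s=load("scene4"); cv2.imwrite("pics/s4c.png",cv2.resize(s["frame"][80:260,260:460],None,fx=3.3,fy=3.3,interpolation=2))
E
```

```text
t 3.45 tcp [0.5662 0.208  0.1549] jawyaw 123.27 y [ 0.006  0.003 -1.   ] j [-0.49  0.44  0.04  1.81 -0.02  0.89  1.72] F [-0.5 -0.2 -4.3] M [-0.03  0.14 -0.05] g 0.0185
jaw 76.4 shift [-334.6   -7.1 -262.7] turn [-0.1 46.9  0.4]
jaw 256.4 shift [-334.6   -7.1 -262.7] turn [ 4.000e-01 -1.331e+02  1.000e-01]
```

View pics/s4c.png

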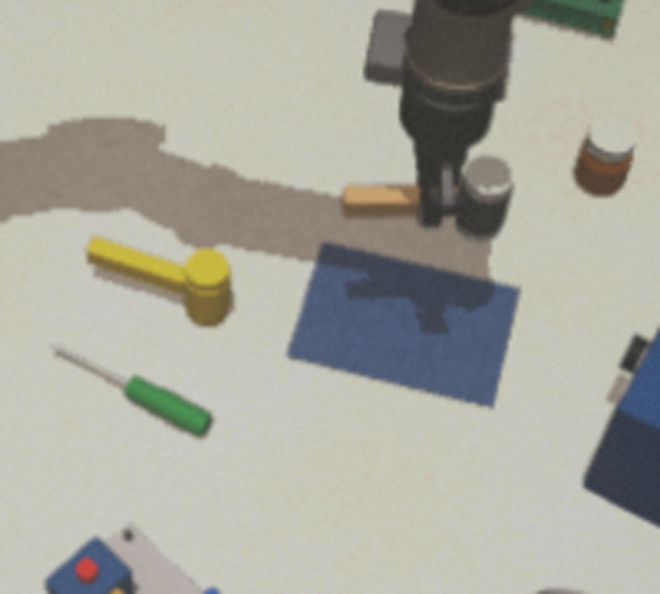

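View pics/wrist4.png

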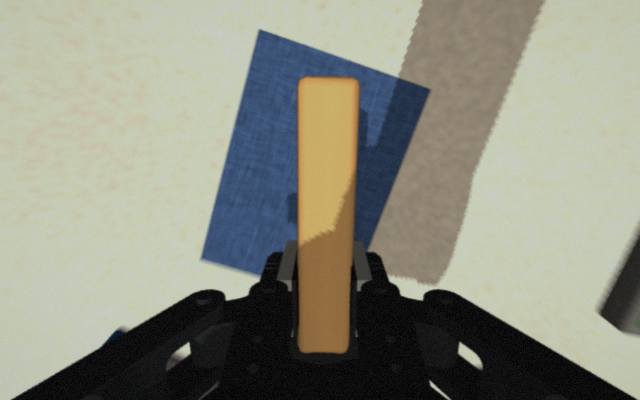

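The mallet is held level, and the handle hasn't shifted in the wrist view (end still at (328,78)). Next I'll carry it over to the pin.

Call:
{"method": "drive_tool", "body": {
  "series": [
    [-20,-2,-16,0,2,0,8],
    [-52,-4,-41,0,6,0,8],
    [-84,-6,-66,0,10,0,8],
    [-116,-8,-91,0,15,0,8],
    [-148,-8,-116,0,20,0,8]
  ]
}}

```text
clock: 3.95
tcp_pos: [0.5043, 0.0282, 0.1611]
orientation: [-1.561, -0.182, 0.176]
contact_force: [1.0, 0.3, -3.4]
grip_width: 0.0185
```

```bash
python3 - <<'E'
from h import *
st(); plan((.4306,-.1952,.16),76.4)
E
```

```text
t 3.95 tcp [0.5043 0.0282 0.1611] jawyaw 103.08 y [ 0.004  0.003 -1.   ] j [-0.32  0.28  0.16  2.04 -0.07  0.82  1.68] F [ 1.   0.3 -3.4] M [-0.09  0.09 -0.03] g 0.0185
jaw 76.4 shift [-122.3    0.3 -201. ] turn [-0.2 26.7  0.2]
jaw 256.4 shift [-122.3    0.3 -201. ] turn [   0.3 -153.3    0.2]
```

Call:
{"method": "drive_tool", "body": {
  "series": [
    [-20,0,-33,0,4,0,8],
    [-42,0,-70,0,9,0,8],
    [-64,0,-106,0,14,0,8],
    [-85,0,-140,0,19,0,8],
    [-105,0,-172,0,23,0,8]
  ]
}}

```text
clock: 4.45
tcp_pos: [0.4388, -0.1644, 0.1595]
orientation: [-1.563, 0.138, -0.14]
contact_force: [0.4, -1.1, -3.3]
grip_width: 0.019
```

Call:
{"method": "drive_tool", "body": {
  "series": [
    [-5,0,-15,0,2,0,8],
    [-10,0,-24,0,4,0,8],
    [-10,0,-24,0,4,0,8]
  ]
}}

```text
clock: 4.75
tcp_pos: [0.4234, -0.1863, 0.1588]
orientation: [-1.558, 0.196, -0.194]
contact_force: [0.2, 0.8, -3.0]
grip_width: 0.0186
```

```bash
python3 - <<'E'
from h import *
f=grab("wrist","5"); s=grab("scene","5"); t=grab("top","5")
st(); plan((.4306,-.1952,.12),76.4)
cv2.imwrite("pics/s5c.png",np.hstack([cv2.resize(s["frame"][200:320,210:350],None,fx=3,fy=3,interpolation=2),cv2.resize(t["frame"][120:240,330:450],None,fx=3,fy=3,interpolation=2)]))
E
```

```text
t 4.9 tcp [ 0.4254 -0.1847  0.1592] jawyaw 76.04 y [ 0.001  0.004 -1.   ] j [-0.04  0.23  0.36  2.14 -0.12  0.79  1.73] F [-0.3 -0.4 -3.3] M [ 0.04  0.11 -0.01] g 0.0184
jaw 76.4 shift [ 7.6 39.2 -9.1] turn [-0.2 -0.4  0. ]
jaw 256.4 shift [ 7.6 39.2 -9.1] turn [ -0.  179.6  -0.3]
```

View pics/s5c.png

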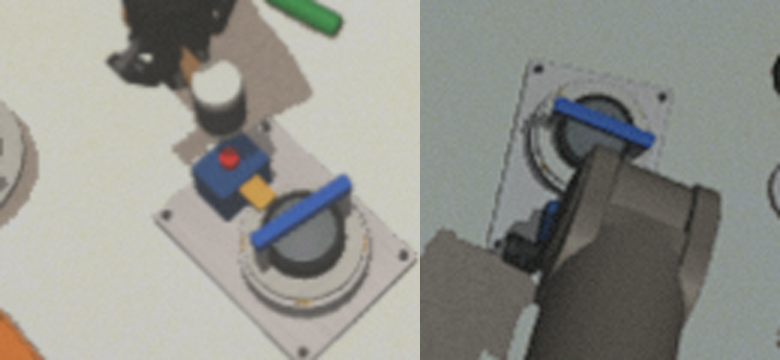

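View pics/wrist5.png

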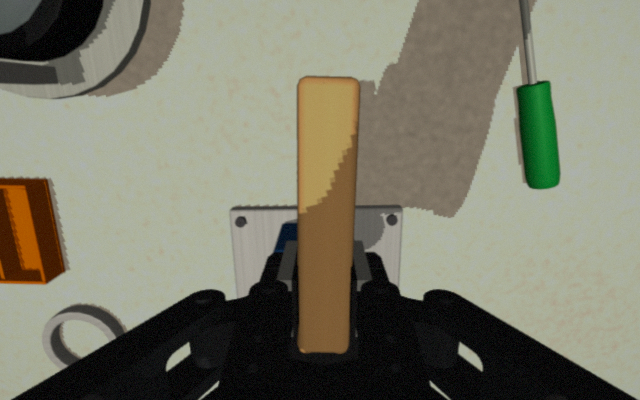

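```bash
python3 - <<'E'
from h import *
s=load("scene5"); h=cv2.cvtColor(s["frame"],cv2.COLOR_BGR2HSV); sub=h[215:250,270:300]
m=((sub[...,1]<40)&(sub[...,2]>150)).astype(np.uint8)
print(onz(s,(282.3,227),.2126))
a=np.radians(76.04-90); print(.4254+.0464*np.cos(a),-.1847+.0464*np.sin(a))
c=s["frame"][215:250,268:298]; cv2.imwrite("pics/s5d.png",cv2.resize(c,None,fx=16,fy=16,interpolation=0))
E
```

```text
[ 0.47013674 -0.19532629  0.2126    ]
0.47042954737823134 -0.19589374213172786
```

View pics/s5d.png

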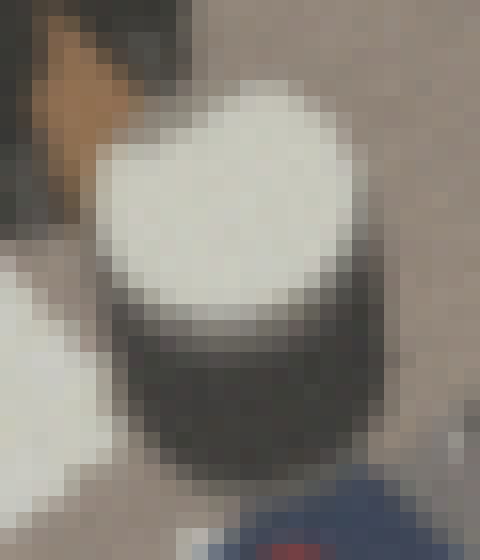

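Call:
{"method": "drive_tool", "body": {
  "series": [
    [4,10,-5,0,-0.4,0,8],
    [8,20,-9,0,-0.4,0,8],
    [8,33,-9,0,-0.4,0,8],
    [8,33,-9,0,-0.4,0,8]
  ]
}}

```text
clock: 5.3
tcp_pos: [0.4304, -0.1942, 0.1246]
orientation: [-1.559, 0.186, -0.182]
contact_force: [-0.9, 0.8, -3.0]
grip_width: 0.0188
```

```bash
python3 - <<'E'
from h import *
s=grab("scene","6"); w=grab("wrist","6")
st(); plan((.4306,-.1952,.12),76.4)
cv2.imwrite("pics/s6c.png",cv2.resize(s["frame"][210:290,240:340],None,fx=6,fy=6,interpolation=2))
E
```

```text
t 5.4 tcp [ 0.4311 -0.1947  0.126 ] jawyaw 76.49 y [ 0.     0.004 -1.   ] j [-0.    0.3   0.35  2.14 -0.16  0.72  1.79] F [ 0.7  0.1 -2.2] M [0.05 0.06 0.02] g 0.0186
jaw 76.4 shift [-0.4  6.  -0.6] turn [-0.2  0.1 -0. ]
jaw 256.4 shift [-0.4  6.  -0.6] turn [-1.000e-01 -1.799e+02  3.000e-01]
```

View pics/s6c.png

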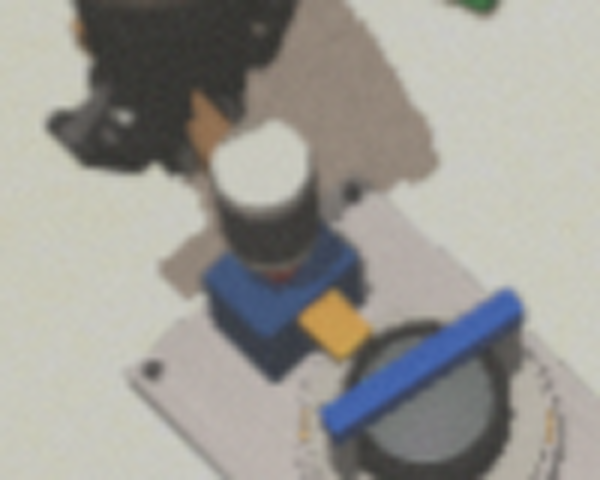

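The head sits right over the pin with about 20 mm clearance, and it is well off the cell. I'll knock it down now.

Call:
{"method": "drive_tool", "body": {
  "series": [
    [0,12,0,0,0,0,5],
    [0,20,0,0,0,0,5],
    [0,27,0,0,0,0,5],
    [0,32,0,0,0,0,5],
    [0,32,0,0,0,0,5]
  ],
  "squeeze": 115
}}

```text
clock: 5.9
tcp_pos: [0.4308, -0.1946, 0.0933]
orientation: [-1.559, 0.186, -0.184]
contact_force: [0.8, 0.1, -2.7]
grip_width: 0.0184
```

```bash
python3 - <<'E'
from h import *
s=grab("scene","7"); w=grab("wrist","7")
st()
cv2.imwrite("pics/s7c.png",cv2.resize(s["frame"][210:290,240:340],None,fx=6,fy=6,interpolation=2))
E
```

```text
t 6.0 tcp [ 0.4309 -0.1947  0.0938] jawyaw 76.48 y [-0.     0.004 -1.   ] j [ 0.02  0.36  0.33  2.16 -0.2   0.65  1.82] F [-0.6  0.7 -2.4] M [0.04 0.12 0.  ] g 0.0182
```

View pics/s7c.png

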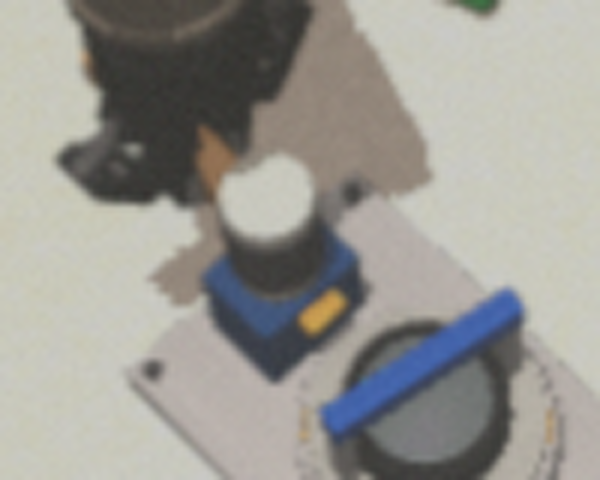

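The bolt is drawn back into the block and the force is back to the mallet's weight alone. I'll lift and check that it stays down.

Call:
{"method": "drive_tool", "body": {
  "series": [
    [0,-15,0,0,0,0,5],
    [0,-35,0,0,0,0,5],
    [0,-55,0,0,0,0,5],
    [-15,-65,25,0,-3,0,5],
    [-30,-65,50,0,-6,0,5]
  ]
}}

```text
clock: 6.5
tcp_pos: [0.4144, -0.1396, 0.1606]
orientation: [-1.565, 0.101, -0.106]
contact_force: [0.3, 0.1, -3.4]
grip_width: 0.0179
```

```bash
python3 - <<'E'
from h import *
s=grab("scene","8"); w=grab("wrist","8")
st(); plan((.5648,.2075,.16),123.3)
cv2.imwrite("pics/s8c.png",np.hstack([cv2.resize(s["frame"][210:290,240:340],None,fx=4,fy=4,interpolation=2),cv2.resize(w["frame"],(512,320))]))
E
```

```text
t 6.6 tcp [ 0.4123 -0.1361  0.1591] jawyaw 82.79 y [-0.001  0.006 -1.   ] j [-0.11  0.18  0.32  2.19 -0.09  0.78  1.72] F [ 0.3 -0.7 -2.1] M [0.01 0.1  0.02] g 0.0182
jaw 123.3 shift [108.2   1.  360. ] turn [ -0.3 -40.5   0. ]
jaw 303.3 shift [108.2   1.  360. ] turn [ -0.  139.5  -0.4]
```

View pics/s8c.png

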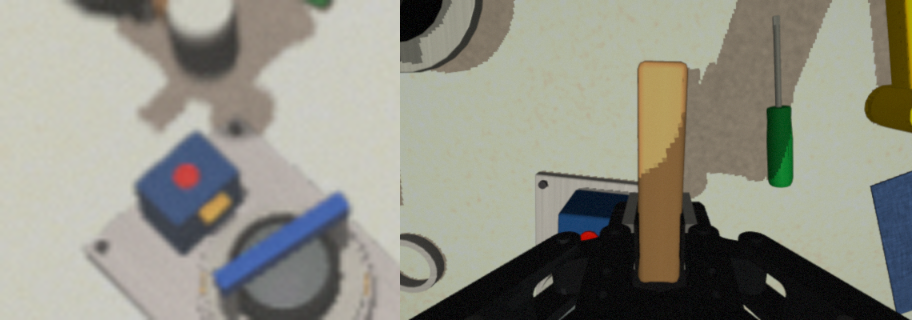

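The pin stayed down and the bolt is withdrawn. Taking the mallet back to the mat.

Call:
{"method": "drive_tool", "body": {
  "series": [
    [8,-2,32,0,-4,0,5],
    [18,-4,66,0,-9,0,5],
    [30,-4,102,0,-14,0,5],
    [42,-4,138,0,-19,0,5],
    [54,-4,174,0,-24,0,5]
  ]
}}

```text
clock: 7.1
tcp_pos: [0.4884, 0.0306, 0.1642]
orientation: [-1.553, -0.232, 0.232]
contact_force: [0.0, -1.4, -3.0]
grip_width: 0.0183
```

```bash
python3 - <<'E'
from h import *
st(); plan((.5648,.2075,.16),123.3)
E
```

```text
t 7.1 tcp [0.4884 0.0306 0.1642] jawyaw 106.93 y [-0.001  0.006 -1.   ] j [-0.32  0.26  0.15  2.07 -0.06  0.82  1.74] F [ 0.  -1.4 -3. ] M [-0.08  0.08  0.02] g 0.0183
jaw 123.3 shift [124.6   5.1 147. ] turn [ -0.3 -16.4   0.1]
jaw 303.3 shift [124.6   5.1 147. ] turn [ -0.2 163.6  -0.4]
```

Call:
{"method": "drive_tool", "body": {
  "series": [
    [30,2,36,-0.3,-4,0,5],
    [60,4,71,-0.3,-8,0,5],
    [90,5,106,-0.3,-12,0,5],
    [115,5,135,-0.3,-16,0,5],
    [124,5,147,-0.3,-16.4,0,5]
  ]
}}

```text
clock: 7.6
tcp_pos: [0.5653, 0.2119, 0.1599]
orientation: [-1.519, -0.463, 0.457]
contact_force: [-0.5, 0.3, -2.3]
grip_width: 0.0182
```

Call:
{"method": "drive_tool", "body": {
  "series": [
    [0,30,0,0,0,0,5],
    [0,60,0,0,0,0,5],
    [0,90,0,0,0,0,5],
    [0,105,0,0,0,0,5],
    [0,105,0,0,0,0,5]
  ]
}}

```text
clock: 8.1
tcp_pos: [0.5641, 0.2106, 0.0527]
orientation: [-1.52, -0.458, 0.46]
contact_force: [0.0, 0.0, -3.6]
grip_width: 0.0181
```

```bash
python3 - <<'E'
from h import *
s=grab("scene","9"); w=grab("wrist","9")
st(); plan((.5648,.2075,.0216),123.3)
cv2.imwrite("pics/s9c.png",np.hstack([cv2.resize(s["frame"][130:210,330:430],None,fx=4,fy=4,interpolation=2),cv2.resize(w["frame"],(512,320))[:,:390]]))
E
```

```text
t 8.2 tcp [0.5663 0.2119 0.0556] jawyaw 123.6 y [ 0.003  0.003 -1.   ] j [-0.48  0.57  0.03  1.87 -0.03  0.7   1.72] F [ 0.3  0.1 -1.6] M [-0.06  0.06 -0.04] g 0.0181
jaw 123.3 shift [-3.8 34.  -2.9] turn [-0.1  0.3  0.3]
jaw 303.3 shift [-3.8 34.  -2.9] turn [ 4.000e-01 -1.797e+02  1.000e-01]
```

View pics/s9c.png

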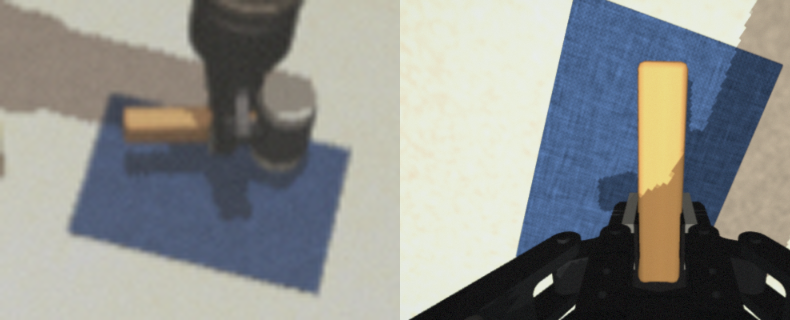

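Call:
{"method": "drive_tool", "body": {
  "series": [
    [-4,12,-3,0,0.3,0.3,5],
    [-5,23,-3,0,0.3,0.3,5],
    [-5,28,-3,0,0.3,0.3,5],
    [-5,32,-3,0,0.3,0.3,5],
    [-5,32,-3,0,0.3,0.3,5]
  ]
}}

```text
clock: 8.7
tcp_pos: [0.5635, 0.2068, 0.023]
orientation: [-1.522, -0.454, 0.457]
contact_force: [0.3, -0.3, -2.3]
grip_width: 0.0181
```

```bash
python3 - <<'E'
from h import *
st(); plan((.5648,.2075,.0216),123.3)
E
```

```text
t 8.7 tcp [0.5635 0.2068 0.023 ] jawyaw 123.31 y [-0.002  0.    -1.   ] j [-0.48  0.62  0.03  1.88 -0.03  0.64  1.72] F [ 0.3 -0.3 -2.3] M [-0.07  0.06 -0.01] g 0.0181
jaw 123.3 shift [ 1.5  1.4 -0.1] turn [-0.1  0.  -0.1]
jaw 303.3 shift [ 1.5  1.4 -0.1] turn [-1.0e-01 -1.8e+02  1.0e-01]
```

Call:
{"method": "drive_tool", "body": {
  "series": [
    [0,1,0,0,0,0,5],
    [0,2,0,0,0,0,5],
    [0,2.5,0,0,0,0,5],
    [0,2.5,0,0,0,0,5]
  ]
}}

```text
clock: 9.1
tcp_pos: [0.5637, 0.2069, 0.0218]
orientation: [-1.522, -0.454, 0.456]
contact_force: [-2.9, -1.6, 6.4]
grip_width: 0.0186
```

```bash
python3 - <<'E'
from h import *
st()
E
```

```text
t 9.1 tcp [0.5637 0.2069 0.0218] jawyaw 123.31 y [-0.001  0.    -1.   ] j [-0.48  0.62  0.03  1.88 -0.03  0.64  1.72] F [-2.9 -1.6  6.4] M [-0.21  0.73  0.05] g 0.0186
```

It's on the mat (upward force of 6 N). I'll open gently, then withdraw straight up.

Call:
{"method": "drive_tool", "body": {
  "series": [
    [0,0,0,0,0,0,24],
    [0,0,0,0,0,0,30],
    [0,0,0,0,0,0,45],
    [0,0,0,0,0,0,60],
    [0,0,0,0,0,0,60]
  ],
  "squeeze": 40
}}

```text
clock: 9.6
tcp_pos: [0.5638, 0.2069, 0.0218]
orientation: [-1.522, -0.454, 0.456]
contact_force: [-0.2, -0.6, -0.2]
grip_width: 0.06
```

Call:
{"method": "drive_tool", "body": {
  "series": [
    [0,-20,0,0,0,0,60],
    [0,-50,0,0,0,0,60],
    [0,-90,0,0,0,0,60],
    [0,-130,0,0,0,0,60],
    [0,-170,0,0,0,0,60]
  ]
}}

```text
clock: 10.1
tcp_pos: [0.5638, 0.2067, 0.1933]
orientation: [-1.522, -0.454, 0.457]
contact_force: [0.1, 0.6, -1.0]
grip_width: 0.0599
```

```bash
python3 - <<'E'
from h import *
s=grab("scene","10"); w=grab("wrist","10")
st(); plan((.5683,-.2285,.24),66.8-90); plan((.5683,-.2285,.24),66.8+90)
cv2.imwrite("pics/s10c.png",np.hstack([cv2.resize(s["frame"][130:210,330:430],None,fx=4,fy=4,interpolation=2),cv2.resize(w["frame"],(512,320))[:,:390]]))
E
```

```text
t 10.2 tcp [0.5674 0.2082 0.1979] jawyaw 123.29 y [ 0.008  0.005 -1.   ] j [-0.49  0.39  0.05  1.78 -0.02  0.97  1.72] F [0.6 0.1 0.4] M [ 0.03 -0.01  0.01] g 0.06
jaw -23.200000000000003 shift [-238.5  -44.3 -365.5] turn [ -0.7 146.5   0.2]
jaw 156.8 shift [-238.5  -44.3 -365.5] turn [  0.2 -33.5   0.5]
jaw 156.8 shift [-238.5  -44.3 -365.5] turn [  0.2 -33.5   0.5]
jaw 336.8 shift [-238.5  -44.3 -365.5] turn [ -0.7 146.5   0.2]
```

View pics/s10c.png

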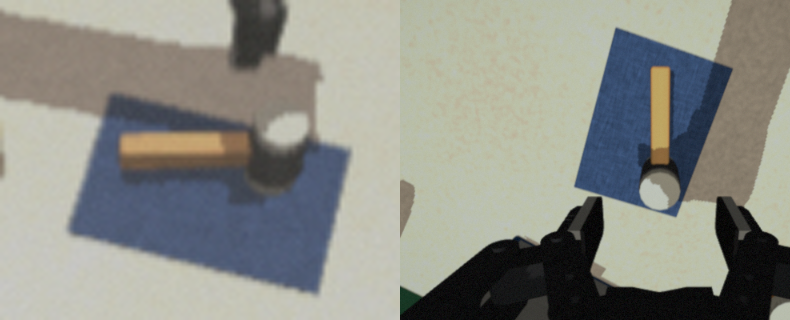

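The mallet stands on its head on the mat, released. Now to the lens cell, turning the jaws by 146° on the way.

Call:
{"method": "drive_tool", "body": {
  "series": [
    [-15,-12,-25,0,8,0,60],
    [-32,-24,-50,0,16,0,60],
    [-48,-36,-75,0,24,0,60],
    [-64,-44,-100,0,32,0,60],
    [-80,-44,-125,0,40,0,60]
  ]
}}

```text
clock: 10.7
tcp_pos: [0.5692, 0.0584, 0.2419]
orientation: [-1.563, 0.089, -0.104]
contact_force: [0.1, 1.0, 0.2]
grip_width: 0.06
```

```bash
python3 - <<'E'
from h import *
st(); plan((.5683,-.2285,.24),66.8-90)
E
```

```text
t 10.7 tcp [0.5692 0.0584 0.2419] jawyaw 82.96 y [ 0.01   0.005 -1.   ] j [-0.4   0.29  0.24  1.82 -0.08  1.03  1.32] F [0.1 1.  0.2] M [-0.03  0.01 -0.03] g 0.06
jaw -23.200000000000003 shift [  34.3    0.3 -284.9] turn [ -0.7 106.2   0. ]
jaw 156.8 shift [  34.3    0.3 -284.9] turn [  0.  -73.8   0.7]
```

Call:
{"method": "drive_tool", "body": {
  "series": [
    [4,0,-30,0,8,0,60],
    [8,0,-60,0,16,0,60],
    [12,0,-90,0,24,0,60],
    [16,0,-120,0,32,0,60],
    [20,0,-150,0,40,0,60]
  ]
}}

```text
clock: 11.2
tcp_pos: [0.5702, -0.0941, 0.2405]
orientation: [-1.464, 0.64, -0.65]
contact_force: [0.6, 0.7, -0.5]
grip_width: 0.0598
```

```bash
python3 - <<'E'
from h import *
st(); plan((.5683,-.2285,.24),66.8-90)
E
```

```text
t 11.2 tcp [ 0.5702 -0.0941  0.2405] jawyaw 42.63 y [ 0.009  0.005 -1.   ] j [-0.28  0.32  0.43  1.81 -0.16  1.03  0.95] F [ 0.6  0.7 -0.5] M [-0.01  0.   -0.01] g 0.0598
jaw -23.200000000000003 shift [ 97.6  -0.3 -92.5] turn [-0.6 65.8 -0.2]
jaw 156.8 shift [ 97.6  -0.3 -92.5] turn [  -0.3 -114.2    0.7]
```

Call:
{"method": "drive_tool", "body": {
  "series": [
    [20,0,-20,0,8,0,60],
    [40,0,-40,0,16,0,60],
    [60,0,-57,0,24,0,60],
    [76,0,-72,0,32,0,60],
    [88,0,-84,0,40,0,60]
  ]
}}

```text
clock: 11.7
tcp_pos: [0.5675, -0.2174, 0.2392]
orientation: [-1.218, 1.177, -1.181]
contact_force: [-0.1, -0.3, -0.5]
grip_width: 0.0599
```

```bash
python3 - <<'E'
from h import *
st(); plan((.5683,-.2285,.20),66.8-90)
E
```

```text
t 11.7 tcp [ 0.5675 -0.2174  0.2392] jawyaw 2.22 y [ 0.008  0.005 -1.   ] j [-0.19  0.4   0.61  1.75 -0.27  1.07  0.55] F [-0.1 -0.3 -0.5] M [-0.02 -0.   -0.02] g 0.0599
jaw -23.200000000000003 shift [11.3 39.1  0.1] turn [-0.4 25.4 -0.4]
jaw 156.8 shift [11.3 39.1  0.1] turn [  -0.5 -154.6    0.6]
```

Call:
{"method": "drive_tool", "body": {
  "series": [
    [6,10,0,0,8,0,60],
    [11,20,0,0,16,0,60],
    [11,30,0,0,24,0,60],
    [11,35,0,-0.4,25.4,-0.4,60],
    [11,35,0,-0.4,25.4,-0.4,60]
  ]
}}

```text
clock: 12.2
tcp_pos: [0.5679, -0.2274, 0.2029]
orientation: [-0.994, 1.499, -1.498]
contact_force: [-0.2, 0.9, -1.1]
grip_width: 0.0598
```

```bash
python3 - <<'E'
from h import *
f=grab("wrist","11"); s=grab("scene","11")
st(); plan((.5683,-.2285,.103),66.8-90)
for g,z,roi in((f,.129,(150,0,500,400)),(s,.125,(290,240,350,310))):
    o,l=mask(g,"blue",roi); print(o[:3])
    ys,xs=np.where(l==o[0][3]); P=np.array([onz(g,(x,y),z)[:2] for x,y in zip(xs,ys)]); print(P.mean(0),cv2.minAreaRect((P*1000).astype(np.float32)))
cv2.imwrite("pics/s11c.png",np.hstack([cv2.resize(s["frame"][210:290,240:340],None,fx=4,fy=4,interpolation=2)[:,:260],cv2.resize(f["frame"],(512,320))]))
E
```

```text
t 12.3 tcp [ 0.5684 -0.2279  0.2041] jawyaw -22.99 y [ 0.    -0.001 -1.   ] j [-0.23  0.47  0.7   1.78 -0.35  1.02  0.2 ] F [0.6 0.5 0.5] M [-0.01  0.04  0.02] g 0.0599
jaw -23.200000000000003 shift [  0.5 101.1   0. ] turn [-0.   0.2  0. ]
jaw 156.8 shift [  0.5 101.1   0. ] turn [ 1.000e-01 -1.798e+02  1.000e-01]
[(3361, (np.float64(212.7), np.float64(202.9)), [178, 166, 69, 76], 2), (3063, (np.float64(329.4), np.float64(201.2)), [319, 129, 23, 149], 1)]
[ 0.50314513 -0.1955186 ] ((502.74871826171875, -196.2313232421875), (46.160316467285156, 35.208133697509766), 76.47991180419922)
[(90, (np.float64(302.4), np.float64(274.8)), [294, 269, 19, 13], 1)]
[ 0.56018843 -0.248774  ] ((559.8845825195312, -248.21205139160156), (50.74976348876953, 12.682921409606934), 67.22561645507812)
```

View pics/s11c.png

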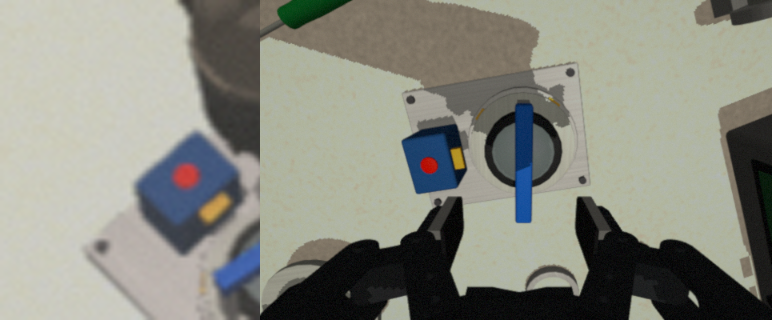

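```bash
python3 - <<'E'
from h import *
g=load("wrist11"); o,l=mask(g,"blue",(260,100,400,320)); 
ys,xs=np.where(l==o[0][3]); P=np.array([onz(g,(x,y),.129)[:2] for x,y in zip(xs,ys)]); print(o[:2],P.mean(0),cv2.minAreaRect((P*1000).astype(np.float32)))
E
```

```text
[(3063, (np.float64(329.4), np.float64(201.2)), [319, 129, 23, 149], 1)] [ 0.57181042 -0.22410845] ((570.7057495117188, -227.12075805664062), (98.8681640625, 13.684489250183105), 67.07635498046875)
```

Call:
{"method": "drive_tool", "body": {
  "series": [
    [0,30,1,0,0,0,60],
    [0,60,1,0,0,0,60],
    [0,85,1,0,0,0,60],
    [0,101,1,0,0,0,60],
    [0,101,1,0,0,0,60]
  ]
}}

```text
clock: 12.8
tcp_pos: [0.5684, -0.2278, 0.1016]
orientation: [-0.995, 1.499, -1.497]
contact_force: [0.4, -0.1, -0.0]
grip_width: 0.0602
```

```bash
python3 - <<'E'
from h import *
f=grab("wrist","12")
st(); plan((.5693,-.2281,.103),67-90)
E
```

```text
t 12.85 tcp [ 0.5692 -0.2284  0.103 ] jawyaw -22.95 y [-0.001 -0.001 -1.   ] j [-0.17  0.6   0.62  1.85 -0.45  0.84  0.28] F [ 1.4 -0.4  0.8] M [-0.   -0.03  0.02] g 0.06
jaw -23 shift [-0.3  0.  -0.1] turn [0.  0.  0.1]
jaw 157 shift [-0.3  0.  -0.1] turn [ 1.0e-01 -1.8e+02 -0.0e+00]
```

View pics/wrist12.png

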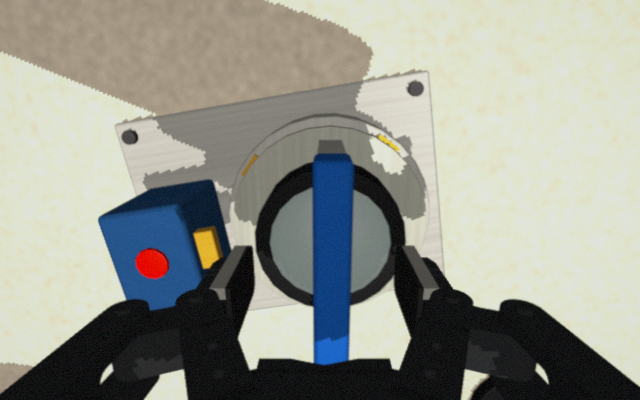

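```bash
python3 - <<'E'
from h import *
g=load("wrist12"); o,l=mask(g,"blue",(290,100,400,400)); 
ys,xs=np.where((l==o[0][3])); k=(ys<330); P=np.array([onz(g,(x,y),.129)[:2] for x,y in zip(xs[k],ys[k])]); j=np.radians(-22.95); d=np.array([np.cos(j),np.sin(j)])
q=(P-np.array([.5692,-.2284]))@d; print(q.min(),q.max(),q.mean())
E
```

```text
-0.006008009005398971 0.00783210404851333 0.0007838227509789913
```

The bar is centred within about 1 mm of the jaws. I'll correct by 0.8 mm and close.

Call:
{"method": "drive_tool", "body": {
  "series": [
    [0,0,0.8,0,0,0,30],
    [0,0,0.8,0,0,0,20],
    [0,0,0.8,0,0,0,16],
    [0,0,0.8,0,0,0,13],
    [0,0,0.8,0,0,0,10]
  ],
  "squeeze": 60
}}

```text
clock: 13.35
tcp_pos: [0.5708, -0.229, 0.1042]
orientation: [-0.992, 1.496, -1.499]
contact_force: [0.7, 0.5, 6.2]
grip_width: 0.0129
```

Call:
{"method": "drive_tool", "body": {
  "series": [
    [0,0,0,0,0,0,5],
    [0,0,0,0,0,0,3],
    [0,0,0,0,0,0,3]
  ],
  "squeeze": 80
}}

```text
clock: 13.65
tcp_pos: [0.5708, -0.229, 0.1042]
orientation: [-0.992, 1.496, -1.499]
contact_force: [-0.9, 0.6, 2.4]
grip_width: 0.0126
```

```bash
python3 - <<'E'
from h import *
st(); f=grab("wrist","13"); plan((.569,-.2287,.223),67-90)
E
```

```text
t 13.65 tcp [ 0.5708 -0.229   0.1042] jawyaw -22.94 y [ 0.001 -0.001 -1.   ] j [-0.17  0.6   0.62  1.84 -0.45  0.84  0.28] F [-0.9  0.6  2.4] M [ 0.03  0.06 -0.01] g 0.0126
jaw -23 shift [   0.5 -118.8   -1.6] turn [-0.1  0.1  0. ]
jaw 157 shift [   0.5 -118.8   -1.6] turn [ 0.000e+00 -1.799e+02  1.000e-01]
```

Call:
{"method": "drive_tool", "body": {
  "series": [
    [0,-3,0,0,0,0,3],
    [0,-6,0,0,0,0,3],
    [0,-10,0,0,0,0,3],
    [0,-14,0,0,0,0,3],
    [0,-18,0,0,0,0,3]
  ]
}}

```text
clock: 14.2
tcp_pos: [0.5706, -0.2289, 0.1225]
orientation: [-0.992, 1.496, -1.499]
contact_force: [0.7, 0.4, -4.5]
grip_width: 0.0128
```

```bash
python3 - <<'E'
from h import *
st(); f=grab("wrist","14"); s=grab("scene","14")
cv2.imwrite("pics/s14c.png",np.hstack([cv2.resize(s["frame"][210:290,240:340],None,fx=4,fy=4,interpolation=2)[:,:260],cv2.resize(f["frame"],(512,320))]))
E
```

```text
t 14.2 tcp [ 0.5706 -0.2289  0.1225] jawyaw -22.94 y [ 0.001 -0.001 -1.   ] j [-0.18  0.57  0.63  1.83 -0.43  0.87  0.26] F [ 0.7  0.4 -4.5] M [ 0.04 -0.04  0.01] g 0.0128
```

View pics/s14c.png

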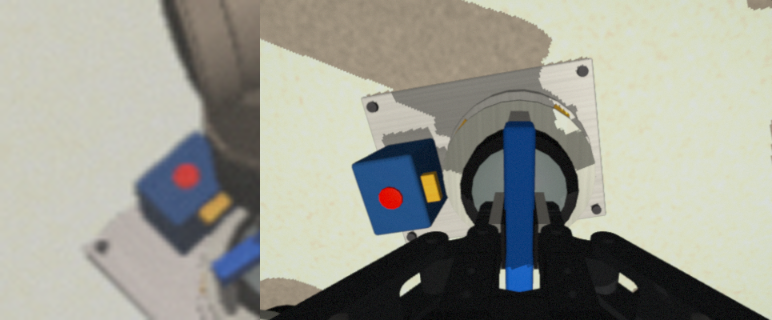

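The cell is free: the load is 4.5 N with no jam and it's level. Continuing straight up to about 12 cm.

Call:
{"method": "drive_tool", "body": {
  "series": [
    [0,-10,0,0,0,0,3],
    [0,-22,0,0,0,0,3],
    [0,-36,-0.5,0,0,0,3],
    [0,-50,-1,0,0,0,3],
    [0,-64,-1,0,0,0,3]
  ]
}}

```text
clock: 14.8
tcp_pos: [0.5701, -0.2288, 0.1886]
orientation: [-0.99, 1.495, -1.5]
contact_force: [0.8, -0.2, -4.3]
grip_width: 0.0129
```

Call:
{"method": "drive_tool", "body": {
  "series": [
    [0,-12,0,0,0,0,3],
    [0,-22,0,0,0,0,3],
    [0,-30,0,0,0,0,3],
    [0,-35,0,0,0,0,3],
    [0,-37,0,0,0,0,3]
  ]
}}

```text
clock: 15.3
tcp_pos: [0.5701, -0.2288, 0.226]
orientation: [-0.99, 1.494, -1.5]
contact_force: [-1.1, 0.1, -4.9]
grip_width: 0.0125
```

Call:
{"method": "drive_tool", "body": {
  "series": [
    [0,0,0,0,0,0,3],
    [0,0,0,0,0,0,3],
    [0,0,0,0,0,0,3]
  ]
}}

```text
clock: 15.6
tcp_pos: [0.5698, -0.2286, 0.2255]
orientation: [-0.991, 1.495, -1.5]
contact_force: [0.2, -0.9, -5.9]
grip_width: 0.0127
```

```bash
python3 - <<'E'
from h import *
o=st(); print(np.abs(o["qvel"]).max()); f=grab("wrist","15"); s=grab("scene","15"); t=grab("top","15"); plan((.5695,-.2285,.224),67-90)
cv2.imwrite("pics/s15c.png",np.vstack([s["frame"][100:340,100:440],]))
cv2.imwrite("pics/s15c.png",np.hstack([cv2.resize(s["frame"][100:320,180:440],None,fx=1.45,fy=1.45,interpolation=2),cv2.resize(f["frame"],(422,264))[:, :].repeat(1,0) if 0 else cv2.copyMakeBorder(cv2.resize(f["frame"],(422,264)),0,55,0,0,0)]))
E
```

```text
t 15.6 tcp [ 0.5698 -0.2286  0.2255] jawyaw -22.95 y [ 0.003 -0.001 -1.   ] j [-0.24  0.45  0.71  1.75 -0.33  1.06  0.19] F [ 0.2 -0.9 -5.9] M [ 0.    0.01 -0.  ] g 0.0127
0.0015022300491175499
jaw -23 shift [-0.1  1.7 -0.5] turn [-0.2  0.   0. ]
jaw 157 shift [-0.1  1.7 -0.5] turn [   0.  -180.     0.3]
```

View pics/s15c.png

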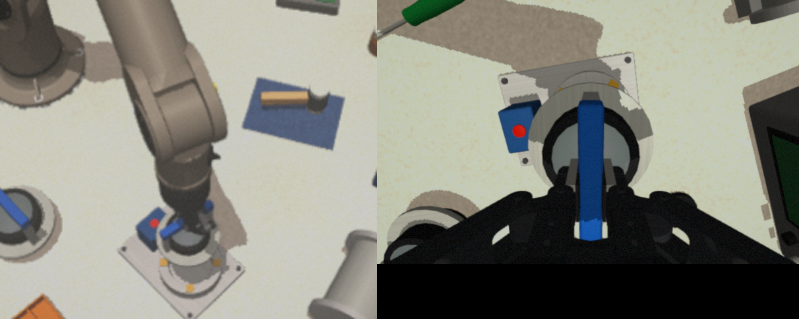

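```bash
python3 - <<'E'
from bench import r
print(r.hand_in())
E
```

```text
the job is handed in; nothing more can be done
None
```

The job is done and was handed in at about 15.8 s, with the lens cell still held in the air above its seat.

- **Release pin:** I knocked it down with the mallet head. After I lifted the mallet, the pin stayed down and the bolt stayed drawn back. The mallet did not touch the lens cell.
- **Mallet:** It is back on the blue mat, standing on its head and released, about where it was. The final picture confirms this.
- **Lens cell:** I took it by its blue bar and lifted it straight up 121 mm, so it sits about 1 mm off the seat axis. The tool is within 0.2° of level, and joint speeds were 0.002 rad/s or less. The load of 5–6 N fits a 0.5 kg cell.
- **Other items:** I moved nothing else. Every force reading at the end of a move was under 10 N.

No check failed. The top and wrist cameras disagreed by about 2 mm on where the bar was, so I aimed between the two and then corrected by 0.8 mm just before closing the jaws.

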